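# Weigh a pan of stone offcuts on the torsion balance

### The job

Weigh the pan of stone offcuts: take it up by its bow, hang the bow on the upturned hook of the sprung balance arm and ease it down gently until the spring alone carries it, then let go and leave it hanging still on its own for two seconds so that it can be read. Then take it off the hook just as gently, never letting the arm drop or fly up, never tipping the pan, knocking it against the balance or dragging the arm down far beyond the load's own weight, and stand it in the middle of the wooden board and let go. Leave the other things on the bench where they lie.

Things in the scene. Friction and masses are not known exactly. Their poses are not given: they have to be found in the camera images.
- pan: loose round steel weighing pan, 132 mm across the rim, 30 mm deep, stone offcuts lying fast in it, with a rigid bow of steel strip standing over it in the pan's y-z plane, from the rim at y = +-64 mm to 142 mm height. 0.18 to 0.58 kg, not known beforehand. Origin: centre of the underside, z up; centre of mass on the axis, low in the pan
- crown (a point): on the pan: underside of the bow's flat-topped peak, 138 mm above the pan's underside, on its axis; this rests on the hook. The strip is 10 mm wide along the pan's x and 4 mm thick (outer peak 4 mm above this point)
- bow_grip (a point): on the pan: midway between the bow's two upright parallel legs, 116 mm above the pan's underside. The legs run from 80 to 126 mm height and are gripped from outside, across the pan's y: 54 mm over their outer faces, 46 mm inside, 10 mm wide; below 80 mm the bow widens
- stand: torsion balance fixed on the bench: base plate 310 x 140 x 14 mm (x -40 to 270, y -58 to 82 mm from the origin), column, upright round spring drum with dial (140 mm across, y 14 to 54 mm, centre at x 200 mm, 215 mm high). Origin: on the bench right under the hook of the empty balance; x points from the hook along the arm to the drum, z up; nothing stands above the hook
- hook_seat (a point): moves with the arm: bottom of the upturned hook at the arm's front end, top of its 8 mm wire, where a load hangs, nearly straight for 10 mm either way; 249 mm above the bench when empty. The wire and the arm run along the stand's x; about 20 mm behind the seat it passes into the arm (flat bar 12 mm high, 7 mm thick) that goes back and slightly down to the hub
- hook_tip (a point): moves with the arm: end of the hook's upturned tip, 25 mm in front (-x) of the seat and 22 mm above it when empty. The hollow between tip and arm takes the 10 mm strip of the bow: bring the bow in from the front (along +x) with its crown above the tip and a leg on either side of the hook, then lower it straight down
- board: low square wooden board for weighed stone, fixed on the bench, 170 x 170 mm, 18 mm thick; origin at the centre of its underside, its top 18 mm above
- chisel: bystander: chisel with round wooden handle, about 220 mm long and 28 mm thick, lying crosswise on the bench in front of the stand; leave it where it is
- marble_block: bystander: marble block 75 x 50 x 35 mm on the bench, behind and left of the stand; leave it where it is
- scraper: bystander: red T-shaped scraper 140 x 90 x 20 mm on the bench, behind and right of the stand; leave it where it is
- glue_jar: bystander: amber glass jar, 64 mm across, 85 mm high, far left on the bench; leave it where it is
- hub (a point): pivot of the arm on the stand: 200 mm behind the hook (+x), 215 mm above the bench; the arm turns about the stand's y here, so the hook dips almost straight down
- hook_arm (a joint): angle by which the arm is pulled down, rad: 0 empty, stop at 0.52; the hook dips about 200 mm per rad. Spring felt at the hook about 90 N/m, begins to move at about 0.4 N of load, lightly damped: disturbed, it bobs for about a second; the pan pulls it down by about 15 to 60 mm. Never let it move faster than 0.45 rad/s
- rubbing_block: bystander: cork rubbing block 90 x 50 x 30 mm, far right on the bench; leave it where it is
Not all that is in view belongs to the job. Several things look just like the pan: the one meant starts farthest from the robot's base.

How it is judged:
On the way:
1. the pan hangs on the hook by itself, let go, clear of everything below and at rest for 1.5 s (contact force between pan and stand above 1.2 N and distance between crown and hook_seat below 0.012 m and value of joint hook_arm above 0.04 rad and height (world z) of pan above 0.018 m and contact force between the fingers and pan below 0.05 N and velocity of joint hook_arm between -0.1 and 0.1 rad/s and linear speed of pan below 0.03 m/s and angular speed of pan below 0.25 rad/s), for 1.5 s.
At the end, for the whole second after the job is handed in: After its weighing the pan stands upright on the wooden board, its centre within 50 mm of the board's centre along both of the board's edges, released and at rest; the balance arm is empty and back up within 0.02 rad (x of pan in the frame of board between -0.05 and 0.05 m and y of pan in the frame of board between -0.05 and 0.05 m and z of pan in the frame of board between 0.015 and 0.022 m and angle between pan's own z axis and vertical below 0.06 rad and linear speed of pan below 0.02 m/s and contact force between the fingers and pan below 0.05 N and value of joint hook_arm below 0.02 rad); the robot touches nothing.
It fails at once if the balance arm drops or flies up faster than 0.45 rad/s, 0.09 m/s at the hook (load let go before or beyond the point of balance, or jerked) (velocity of joint hook_arm above 0.45 rad/s or velocity of joint hook_arm below -0.45 rad/s).
It fails at once if the arm is pulled down more than 0.42 rad, 84 mm at the hook (well beyond the load's weight) (value of joint hook_arm above 0.42 rad).
It fails at once if the pan is knocked or pressed against the balance with more than 14 N (contact force between pan and stand above 14 N).
It fails at once if the pan tips more than 0.5 rad (angle between pan's own z axis and vertical above 0.5 rad).
It fails at once if a bystander is moved more than 30 mm (distance of any of chisel, marble_block, scraper, glue_jar, rubbing_block from where it was at the start of the episode above 0.03 m).
It also fails if it takes over 72 s, if anything falls off the work surface, if the arm or the gripper's body presses on something with over 40 N, if the wrist force passes 120 N, or if a joint passes its speed limit or range.

### The arm

A 6-joint arm with a two-finger parallel gripper is mounted at the origin on the work surface. World frame = base frame: x ahead of the robot, y to its left, z up, the work surface at z = 0. Lengths are in m, angles in rad, forces in N, time in s.
With the tool pointing down it reaches from about 0.35 to 0.775 m from the base axis. Payload 7.3 kg.
Tool frame: the origin (TCP) lies at the very end of the fingers, on their centre line; the grasp point (between the pads) lies 19 mm behind it (robot.hold_point_z is the distance from the TCP to the grasp point, in m); z points along the fingers, y is the direction in which the jaws open and shut (so a half turn about z gives the same grasp; the last joint's range is limited). The gripper opens to 92 mm and grips with 3 to 60 N. Pads are 19 mm wide; open, the fingers measure 130 mm over their backs; the gripper's body (75 mm by 190 mm) begins 47 mm behind the grasp point.
Start: joints at [-1.326, 0.342, 1.524, -0, 1.275, -0.146], TCP at [0.2, -0.485, 0.227] pointing down, gripper open.
Joint ranges: [-2.53, 2.53], [-0.77, 2.02], [0.04, 2.7], [-1, 4.14], [0.28, 2.66], [-3.11, 3.11]. Speed limits (rad/s): [2.57, 2.57, 3.14, 3.14, 3.14, 3.14].

### API

Orientations are given as [roll, pitch, yaw] about the fixed x, y, z axes, in that order (R = Rz(yaw) Ry(pitch) Rx(roll)).
In Python, from cell import monitor, viewer, robot gives the robot as it stands.
- The arm moves only by the tool move_arm, never from a script. Its argument "deltas" is a list of rows, each an object of numbers: "x", "y", "z": the shift along the tool's x, y, z in m; "wx", "wy", "wz": the turn, a rotation vector about the tool's x, y, z in degrees; "hand": the opening, from 0 (shut) to 1 (fully open). In form: [{"x": .., "y": .., "z": .., "wx": .., "wy": .., "wz": .., "hand": ..}, ...]. A call has 1 to 8 rows; each row is the pose to reach, as a shift and turn from the pose commanded when the call began, along the tool's axes at that moment; what a row does not reach only later rows make up. A row lasts 1/8 s, in which the tool goes at most 62.5 mm and 10.7 degrees, less where a joint would pass 70% of its speed; a pose out of reach is approached as far as the arm can. A call with a gripper value outside its range is refused whole. The fingers move at their own pace and stop on an object; "grip_force" is the grip in N (left out, the last holds). Time passes only in rows, so rows that repeat a pose let the fingers close. It gives the time, the measured TCP pose, the force and the opening at its end, in the units of the state.
- monitor.observe(): the state, without advancing time (a new reading comes with each control period).
- viewer.read_camera(name): name is "side" or "top" or "wrist"; returns the picture (420x560x3 uint8, red, green, blue); there is no depth.
- viewer.camera_params(name): a dict with "camera_matrix" (3x3 intrinsics, pixels), "R" (3x3) and "t" (3): a world point X has camera coordinates R X + t. Camera axes: x right, y down, z forward; pixel columns grow to the right and rows downward; lengths in m; the calibration is good to about 2 mm. A picture is of the moment at which its call begins: read the wrist's pose just before it. camera_params takes no time and is no camera call; for the wrist camera it gives the pose at the moment of the call.
- robot.hand_in(): hands the job in, once; it reports no verdict.
The state is a dict: "time": time; "qpos": joint angles; "qvel": joint speeds; "joint_efforts": joint torques, N m; "tool_pos": TCP position; "tool_rot": TCP orientation; "contact_force": force on the tool from outside, world axes, zero at the start; "torque": the same for the moment, N m; "opening": finger opening in m.
Only numpy, scipy, OpenCV 4.12 (cv2) and the standard library are available. Lean on these libraries where they do the work, as an engineer would, in place of code of your own. Each camera call takes 0.05 s, during which the arm holds its last target. There are 200 camera calls.

## Working session

There is one attempt and no reset: what is moved stays moved. The work goes in short steps, Python scripts to look and compute and a tool call to move; the robot and the scene stay as the last step left them, time stands still between calls to the robot, and variables do not carry over. Pictures are saved under pics/ and viewed, about 8 in all and at most 12, crops included, and the job is handed in when it is done.

Besides the shell and the picture viewer there is one more tool, called after ">>>" as a command line: name --argument value ..., lists and objects as JSON in quotes. move_arm: Moves the arm, as the interface text tells. Its arguments: {"type":"object","properties":{"deltas":{"type":"array","items":{"type":"object","properties":{"x":{"type":"number"},"y":{"type":"number"},"z":{"type":"number"},"wx":{"type":"number"},"wy":{"type":"number"},"wz":{"type":"number"},"hand":{"type":"number"}}}},"grip_force":{"type":"number"}},"required":["deltas"]}

```bash
mkdir -p pics; cat > h.py <<'E'
import numpy as np, cv2
from cell import monitor, viewer, robot
def snap(n,f):
    p=viewer.camera_params(n); im=viewer.read_camera(n)[:,:,::-1].copy(); cv2.imwrite(f'pics/{f}.png',im); return im,p
def ray(p,u,v):
    K,R,t=[np.array(p[k]) for k in('camera_matrix','R','t')]
    return -R.T@t, R.T@np.linalg.inv(K)@np.array([u,v,1.])
def onz(p,u,v,z):
    c,d=ray(p,u,v); return c+d*(z-c[2])/d[2]
def proj(p,X):
    K,R,t=[np.array(p[k]) for k in('camera_matrix','R','t')]
    q=K@(R@np.array(X)+t); return q[:2]/q[2]
def tri(rays):
    A=np.zeros((3,3));b=np.zeros(3)
    for c,d in rays:
        d=d/np.linalg.norm(d);M=np.eye(3)-np.outer(d,d);A+=M;b+=M@c
    return np.linalg.solve(A,b)
E
python3 - <<'E'
from h import *
a,p=snap('top','top0');b,q=snap('side','side0')
for x in(p,q):print(np.round(ray(x,280,210),3).tolist(), x['camera_matrix'][0][0])
s=monitor.observe();print({k:np.round(s[k],3).tolist() for k in s})
print(robot.hold_point_z)
E
```

```text
[[0.359, -0.006, 1.46], [0.106, 0.005, -0.995]] 429.8403814346363
[[0.425, 0.969, 0.921], [0.077, -0.78, -0.621]] 409.12281678109946
{'time': 0.1, 'qpos': [-1.326, 0.343, 1.525, 0.0, 1.275, -0.146], 'qvel': [-0.0, -0.0, -0.001, 0.001, 0.0, -0.001], 'joint_efforts': [0.002, -43.2, -24.469, 0.072, 0.053, -0.0], 'tool_pos': [0.2, -0.485, 0.226], 'tool_rot': [-3.14, -0.0, 0.391], 'contact_force': [0.218, 0.587, 0.069], 'torque': [0.012, 0.009, 0.012], 'opening': 0.092}
0.0188
```

View pics/top0.png

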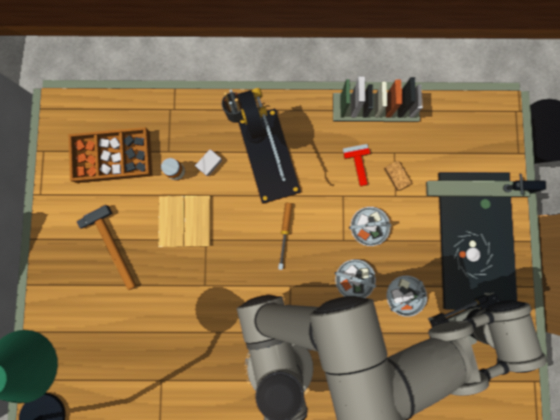

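View pics/side0.png

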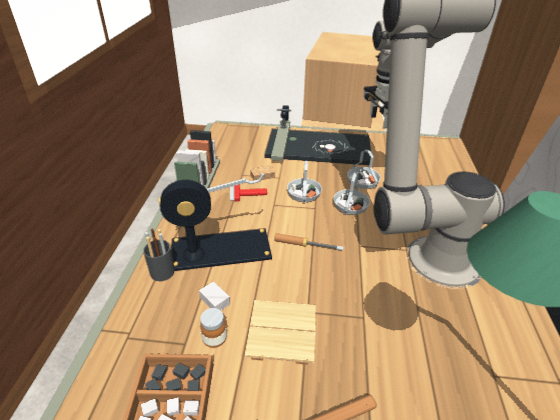

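Top view: three pans at (370,226), (355,278) and (407,295), stand at about (268,150), board at (185,221), and chisel at (286,235). The side view shows the same three pans at (305,190), (351,202) and (364,178). I'll enlarge and measure them.

```bash
python3 - <<'E'
from h import *
a=cv2.imread('pics/top0.png');b=cv2.imread('pics/side0.png')
p=viewer.camera_params('top');q=viewer.camera_params('side')
for u,v in [(370,226),(355,278),(407,295)]:
    X=onz(p,u,v,.03);print(X.round(3),np.hypot(X[0],X[1]).round(3),proj(q,X).round())
c=lambda im,x,y,w,h,s:cv2.resize(im[y:y+h,x:x+w],None,fx=s,fy=s,interpolation=cv2.INTER_CUBIC)
r1=np.hstack([c(a,340,195,80,60,5),c(a,225,85,80,120,0.1)[:0].reshape(0,8,3) if 0 else c(b,275,150,80,60,5)])
r2=np.hstack([c(a,230,105,80,60,5),c(b,200,165,80,60,5)])
cv2.imwrite('pics/crop1.png',np.vstack([r1,r2]))
E
```

```text
[ 0.46  -0.299  0.03 ] 0.548 [304. 188.]
[ 0.289 -0.246  0.03 ] 0.379 [350. 199.]
[ 0.235 -0.415  0.03 ] 0.477 [363. 175.]
```

View pics/crop1.png

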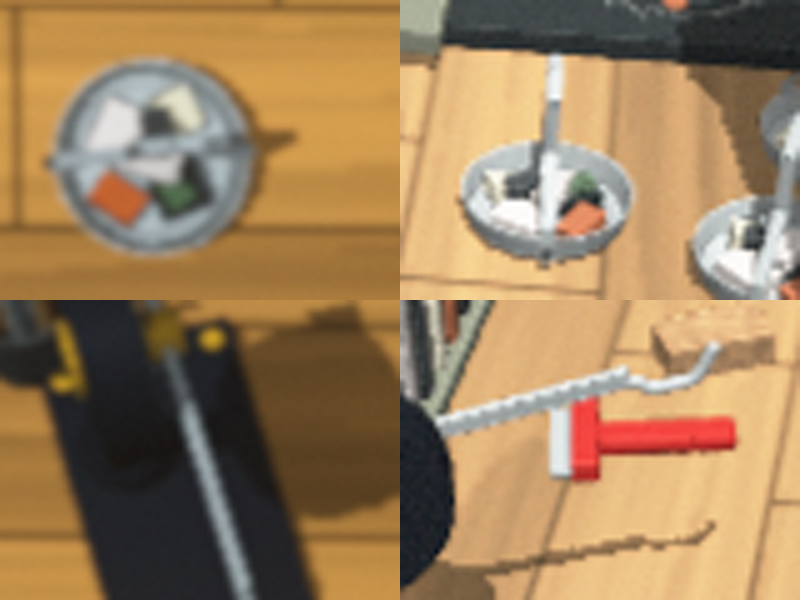

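The top-row crops show the pan at top (370,226) and side (305,190), with its bow and mixed stones. It lies 0.548 m from the base, against 0.379 and 0.477 m for the others, so it is the one meant. The lower crops show the arm and hook, with the tip at side (263,174) and the seat at about (252,181).

```bash
python3 - <<'E'
from h import *
a=cv2.imread('pics/top0.png');b=cv2.imread('pics/side0.png')
p=viewer.camera_params('top');q=viewer.camera_params('side')
# arm in top: bright bluish-grey pixels
h=cv2.cvtColor(a,cv2.COLOR_BGR2HSV)
m=((h[:,:,2]>110)&(h[:,:,1]<70)).astype(np.uint8);m[:,:255]=0;m[:,300:]=0;m[:115]=0;m[190:]=0
ys,xs=np.nonzero(m);k=np.polyfit(ys,xs,1)
print('arm px',len(ys),ys.min(),ys.max(),k,[xs[ys==y].tolist() for y in range(ys.max()-5,ys.max()+1)])
# plate
d=((h[:,:,2]<75)).astype(np.uint8);d[:,:225]=0;d[:,306:]=0;d[:85]=0;d[208:]=0
d=cv2.morphologyEx(d,cv2.MORPH_OPEN,np.ones((3,3)))
r=[xs.max() for y in range(135,182) for xs in [np.nonzero(d[y])[0]]]
kr=np.polyfit(range(135,182),r,1);print('right edge',kr)
P=[onz(p,np.polyval(kr,y),y,.014) for y in(135,182)];v=P[0]-P[1];print('edge yaw',np.arctan2(v[1],v[0]),P[1])
yb=ys.max()
for u,v in [(np.polyval(k,yb),yb)]:
    X=tri([ray(p,u,v),ray(q,263,174)]);print('tip',X,proj(p,X),(u,v),proj(q,X))
A=[onz(p,np.polyval(k,y),y,z) for y,z in((125,.225),(175,.255))];v=A[0]-A[1];print('arm yaw',np.arctan2(v[1],v[0]))
# seat: side pixel with z=.249
print('seat side z.249',onz(q,252,181.5,.249))
# board
m=cv2.inRange(h,(18,60,170),(32,150,255));m[:,:150]=0;m[:,220:]=0;m[:190]=0;m[255:]=0
m=cv2.morphologyEx(m,cv2.MORPH_OPEN,np.ones((5,5)));c=max(cv2.findContours(m,0,1)[0],key=cv2.contourArea);R=cv2.minAreaRect(c);print(R)
print('board',onz(p,*R[0],.018),[onz(p,*x,.018).round(3).tolist() for x in cv2.boxPoints(R)])
E
```

```text
arm px 171 126 180 [  0.30174107 229.05448123] [[281, 282, 283], [281, 282], [282, 283], [282, 283, 284], [282, 283, 284], [283, 284]]
right edge [  0.28133673 245.69773358]
edge yaw 0.2725908730909307 [ 0.6098722  -0.05521387  0.014     ]
tip [ 0.57194483 -0.008401    0.27000591] [283.35887182 179.66325053] (np.float64(283.36787380843236), np.int64(180)) [263.32108972 174.06646921]
arm yaw 0.28457523589639894
seat side z.249 [0.60355653 0.00322837 0.249     ]
((183.0, 221.0), (52.0, 50.0), 90.0)
board [0.47415194 0.32727564 0.018     ] [[0.562, 0.415, 0.018], [0.563, 0.246, 0.018], [0.388, 0.241, 0.018], [0.387, 0.408, 0.018]]
```

>>> move_arm --deltas '[{"x":0.05,"y":-0.012,"wz":3,"hand":1},{"x":0.1,"y":-0.024,"wz":6,"hand":1},{"x":0.155,"y":-0.036,"wz":9,"hand":1},{"x":0.21,"y":-0.048,"wz":12,"hand":1},{"x":0.26,"y":-0.061,"wz":15,"hand":1},{"x":0.311,"y":-0.073,"wz":17.8,"hand":1},{"x":0.311,"y":-0.073,"wz":17.8,"hand":1},{"x":0.311,"y":-0.073,"wz":17.8,"hand":1}]'

```text
schema error: expected keys x, y, z, wx, wy, wz, hand
```

```bash
python3 - <<'E'
from h import *
a,p=snap('wrist','w0')
print(np.round(ray(p,280,210),3).tolist()); s=monitor.observe();print(np.round(s['tool_pos'],4),np.round(s['tool_rot'],4),np.round(s['contact_force'],2))
for X in [(.46,-.299,.142),(.46,-.299,.03)]:print(proj(p,X))
E
```

```text
[[0.264, -0.458, 0.385], [-0.236, -0.106, -0.966]]
[ 0.1999 -0.4851  0.2262] [-3.1405e+00 -1.0000e-04  3.9080e-01] [ 0.48 -0.43 -0.38]
[ 146.45687303 -323.10968718]
[ 196.98716713 -149.46215155]
```

View pics/w0.png

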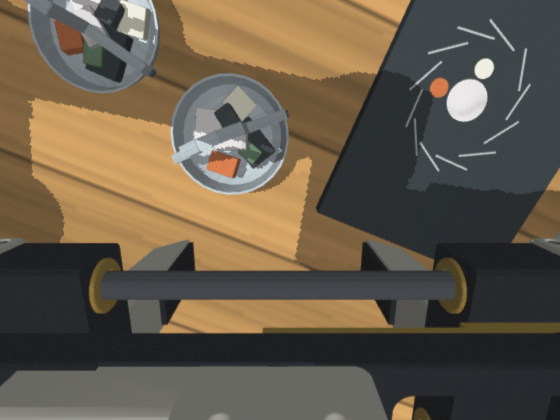

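The move was refused because it needs all keys in each row. This picture shows only a decoy pan at (230,133) and the slab. The wrist camera sits ahead of the tool, so I'll stop a little short of the pan to see it.

>>> move_arm --deltas '[{"x":0.05,"y":-0.02,"z":0,"wx":0,"wy":0,"wz":4,"hand":1},{"x":0.1,"y":-0.04,"z":0,"wx":0,"wy":0,"wz":8,"hand":1},{"x":0.15,"y":-0.06,"z":0,"wx":0,"wy":0,"wz":12,"hand":1},{"x":0.2,"y":-0.08,"z":0,"wx":0,"wy":0,"wz":16,"hand":1},{"x":0.24,"y":-0.096,"z":0,"wx":0,"wy":0,"wz":17.8,"hand":1},{"x":0.24,"y":-0.096,"z":0,"wx":0,"wy":0,"wz":17.8,"hand":1},{"x":0.24,"y":-0.096,"z":0,"wx":0,"wy":0,"wz":17.8,"hand":1}]'

```text
time: 1.02
tool_pos: [0.385, -0.3054, 0.2265]
tool_rot: [-3.142, 0.001, 0.081]
contact_force: [-0.0, 0.5, -0.8]
opening: 0.092
```

```bash
python3 - <<'E'
from h import *
a,p=snap('wrist','w1')
s=monitor.observe();print(np.round(s['tool_pos'],4),np.round(s['tool_rot'],4),np.round(s['contact_force'],2))
for X in [(.46,-.299,.142),(.46,-.299,.03)]:print(proj(p,X))
E
```

```text
[ 0.3848 -0.3058  0.2266] [3.1415e+00 5.0000e-04 7.9800e-02] [-0.3   0.82 -0.95]
[277.29945288 119.47877717]
[277.1958558  121.81976059]
```

View pics/w1.png

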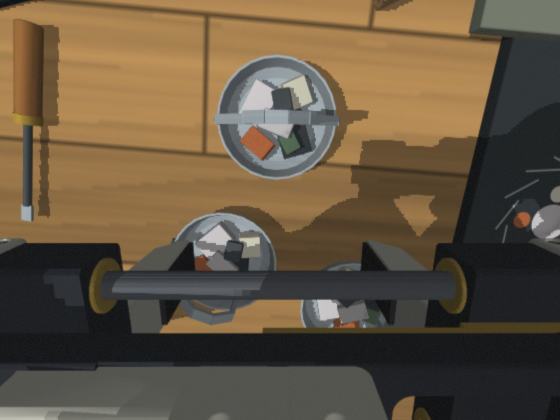

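The target pan is at (277,117). Its bow peak runs level from (247,117) to (306,117), so the jaws are already parallel to the bow. I'll go over it and down.

>>> move_arm --deltas '[{"x":0.04,"y":0,"z":0,"wx":0,"wy":0,"wz":0,"hand":1},{"x":0.078,"y":0,"z":0,"wx":0,"wy":0,"wz":0,"hand":1},{"x":0.078,"y":0,"z":0.03,"wx":0,"wy":0,"wz":0,"hand":1},{"x":0.078,"y":0,"z":0.06,"wx":0,"wy":0,"wz":0,"hand":1},{"x":0.078,"y":0,"z":0.09,"wx":0,"wy":0,"wz":0,"hand":1},{"x":0.078,"y":0,"z":0.115,"wx":0,"wy":0,"wz":0,"hand":1},{"x":0.078,"y":0,"z":0.1275,"wx":0,"wy":0,"wz":0,"hand":1},{"x":0.078,"y":0,"z":0.1275,"wx":0,"wy":0,"wz":0,"hand":1}]'

```text
time: 2.08
tool_pos: [0.4624, -0.2995, 0.0987]
tool_rot: [-3.141, 0.001, 0.079]
contact_force: [0.4, 0.7, 0.4]
opening: 0.0917
```

```bash
python3 - <<'E'
from h import *
a,p=snap('side','s1');b,_=snap('wrist','w2')
s=monitor.observe();print(np.round(s['tool_pos'],4),np.round(s['tool_rot'],4),np.round(s['contact_force'],2))
c=cv2.resize(a[80:230,230:430],None,fx=4,fy=4,interpolation=cv2.INTER_CUBIC)
cv2.imwrite('pics/c2.png',c)
E
```

```text
[ 0.4633 -0.2998  0.1001] [ 3.1405e+00 -1.0000e-03  7.9500e-02] [-0.1   0.64  0.27]
```

View pics/c2.png

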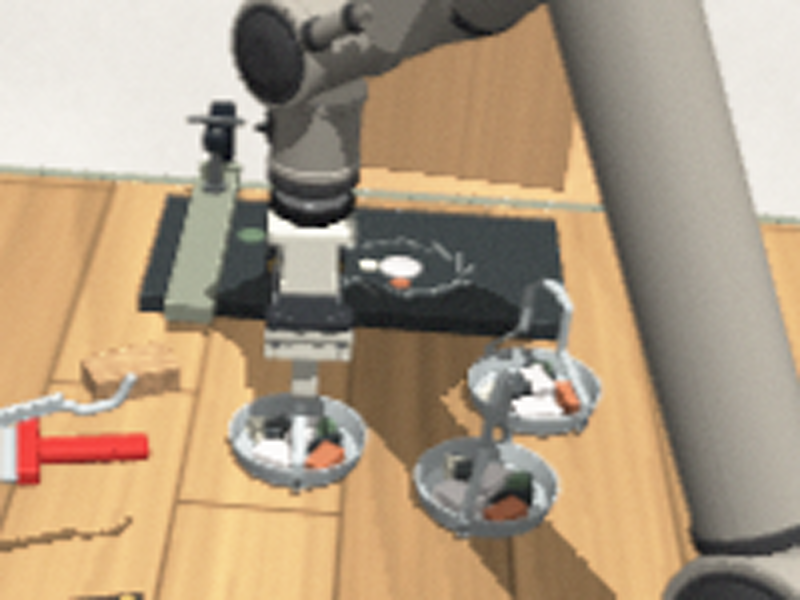

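```bash
python3 - <<'E'
from h import *
q=viewer.camera_params('side')
for X in [(.463,-.272,.085),(.463,-.235,.03),(.463,-.25,.11),(.463,-.25,.145)]:
    r=proj(q,X);print(X,((r-[230,80])*4).round())
r=proj(q,(.473,-.272,.085));print(((r-[230,80])*4).round())
E
```

```text
(0.463, -0.272, 0.085) [295. 397.]
(0.463, -0.235, 0.03) [289. 470.]
(0.463, -0.25, 0.11) [295. 388.]
(0.463, -0.25, 0.145) [297. 355.]
[284. 396.]
```

The finger and the rim end show the same offset of 8–9 crop px from prediction, so the fingers are aligned with the bow. Gripping now.

>>> move_arm --deltas '[{"x":0,"y":0,"z":0,"wx":0,"wy":0,"wz":0,"hand":0.45},{"x":0,"y":0,"z":0,"wx":0,"wy":0,"wz":0,"hand":0.45},{"x":0,"y":0,"z":0,"wx":0,"wy":0,"wz":0,"hand":0.45},{"x":0,"y":0,"z":0,"wx":0,"wy":0,"wz":0,"hand":0.45},{"x":0,"y":0,"z":0,"wx":0,"wy":0,"wz":0,"hand":0.45}]' --grip_force 30

```text
time: 2.8
tool_pos: [0.4631, -0.2987, 0.0993]
tool_rot: [-3.141, 0.0, 0.08]
contact_force: [-0.0, 2.5, 1.8]
opening: 0.0535
```

>>> move_arm --deltas '[{"x":0,"y":0,"z":0,"wx":0,"wy":0,"wz":0,"hand":0.45},{"x":0,"y":0,"z":-0.005,"wx":0,"wy":0,"wz":0,"hand":0.45},{"x":0,"y":0,"z":-0.015,"wx":0,"wy":0,"wz":0,"hand":0.45},{"x":0,"y":0,"z":-0.03,"wx":0,"wy":0,"wz":0,"hand":0.45},{"x":0,"y":0,"z":-0.03,"wx":0,"wy":0,"wz":0,"hand":0.45},{"x":0,"y":0,"z":-0.03,"wx":0,"wy":0,"wz":0,"hand":0.45}]'

```text
time: 3.55
tool_pos: [0.463, -0.2989, 0.1293]
tool_rot: [3.141, 0.0, 0.08]
contact_force: [0.7, -0.1, -5.4]
opening: 0.0539
```

```bash
cat > avg.py <<'E'
from h import *
import sys
n=int(sys.argv[1]) if len(sys.argv)>1 else 6
F=[];
for i in range(n):
    viewer.read_camera('top');s=monitor.observe();F.append(list(s['contact_force'])+list(s['torque']))
F=np.array(F);print('F',F.mean(0).round(2),'sd',F.std(0).round(2));print(round(s['time'],2),np.round(s['tool_pos'],4),np.round(s['tool_rot'],4),s['opening'])
E
python3 avg.py
```

```text
F [-0.54  0.17 -5.21  0.02  0.02  0.01] sd [0.66 0.58 0.49 0.04 0.03 0.02]
3.85 [ 0.463  -0.2989  0.1289] [-3.1413e+00  4.0000e-04  8.0100e-02] 0.05401467418129393
```

The wrist reads about 5.2 N, so the pan is roughly 0.53 kg and should dip the arm by about 55 mm. Next I carry it to a point 70 mm in front of the hook.

>>> move_arm --deltas '[{"x":0,"y":0,"z":-0.03,"wx":0,"wy":0,"wz":0,"hand":0.45},{"x":0,"y":-0.01,"z":-0.07,"wx":0,"wy":0,"wz":0,"hand":0.45},{"x":0.01,"y":-0.04,"z":-0.11,"wx":0,"wy":0,"wz":-1.5,"hand":0.45},{"x":0.02,"y":-0.08,"z":-0.127,"wx":0,"wy":0,"wz":-3,"hand":0.45},{"x":0.035,"y":-0.12,"z":-0.127,"wx":0,"wy":0,"wz":-5,"hand":0.45},{"x":0.05,"y":-0.16,"z":-0.127,"wx":0,"wy":0,"wz":-7,"hand":0.45},{"x":0.065,"y":-0.2,"z":-0.127,"wx":0,"wy":0,"wz":-9,"hand":0.45},{"x":0.075,"y":-0.235,"z":-0.127,"wx":0,"wy":0,"wz":-11.3,"hand":0.45}]'

```text
time: 4.85
tool_pos: [0.5193, -0.0571, 0.256]
tool_rot: [-3.141, 0.0, 0.279]
contact_force: [0.5, -0.2, -5.4]
opening: 0.0536
```

```bash
python3 -c "
from h import *
s=monitor.observe();print(s['time'],s['tool_pos'],s['tool_rot'])"
```

```text
4.85 [ 0.51926043 -0.0571371   0.25604422] [-3.14144807e+00  5.22733990e-05  2.79169581e-01]
```

>>> move_arm --deltas '[{"x":0.01,"y":-0.016,"z":0,"wx":0,"wy":0,"wz":0,"hand":0.45},{"x":0.019,"y":-0.0325,"z":0,"wx":0,"wy":0,"wz":0,"hand":0.45},{"x":0.019,"y":-0.0325,"z":0,"wx":0,"wy":0,"wz":0,"hand":0.45},{"x":0.019,"y":-0.0325,"z":0,"wx":0,"wy":0,"wz":0,"hand":0.45}]'

```text
time: 5.35
tool_pos: [0.5284, -0.023, 0.2561]
tool_rot: [3.141, 0.0, 0.277]
contact_force: [-0.1, 0.6, -5.8]
opening: 0.0539
```

```bash
python3 avg.py 2; python3 - <<'E'
from h import *
a,p=snap('side','s2');b,w=snap('wrist','w3')
for X in [(.572,-.0084,.27),(.596,-.0015,.249)]:print(proj(w,X),proj(p,X))
c=cv2.resize(a[100:260,170:370],None,fx=2,fy=2,interpolation=cv2.INTER_CUBIC)
b=b[:320,80:480]
cv2.imwrite('pics/c3.png',np.hstack([c,b]))
E
```

```text
F [ 0.13  0.35 -5.52  0.    0.05  0.  ] sd [0.4  0.29 0.27 0.02 0.02 0.01]
5.45 [ 0.5283 -0.0232  0.2562] [3.1412e+00 3.0000e-04 2.7610e-01] 0.05355186746709445
[273.47007085 179.21140913] [263.3021099 174.0669278]
[273.53505444 124.70058675] [254.83925474 180.78811822]
```

View pics/c3.png

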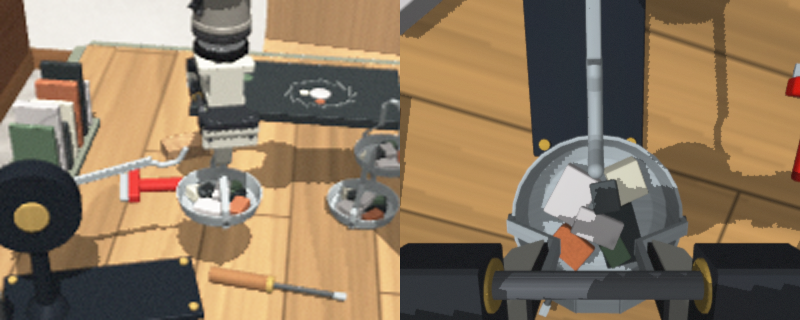

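The side crop shows the gripped pan in front of the hook. In the wrist crop the hook tip is at full-picture (275,178), against a predicted (273.5,179), and it lies between the bow legs. I'll advance about 71 mm.

>>> move_arm --deltas '[{"x":0.01,"y":-0.001,"z":0,"wx":0,"wy":0,"wz":0,"hand":0.45},{"x":0.022,"y":-0.002,"z":0,"wx":0,"wy":0,"wz":0,"hand":0.45},{"x":0.034,"y":-0.002,"z":0,"wx":0,"wy":0,"wz":0,"hand":0.45},{"x":0.046,"y":-0.002,"z":0,"wx":0,"wy":0,"wz":0,"hand":0.45},{"x":0.058,"y":-0.002,"z":0,"wx":0,"wy":0,"wz":0,"hand":0.45},{"x":0.071,"y":-0.002,"z":0,"wx":0,"wy":0,"wz":0,"hand":0.45},{"x":0.071,"y":-0.002,"z":0,"wx":0,"wy":0,"wz":0,"hand":0.45},{"x":0.071,"y":-0.002,"z":0,"wx":0,"wy":0,"wz":0,"hand":0.45}]'

```text
time: 6.55
tool_pos: [0.5959, -0.0009, 0.256]
tool_rot: [-3.142, 0.001, 0.277]
contact_force: [-0.2, -0.2, -4.6]
opening: 0.0539
```

```bash
python3 avg.py 4; python3 - <<'E'
from h import *
a,p=snap('side','s3')
c=cv2.resize(a[100:250,150:350],None,fx=4,fy=4,interpolation=cv2.INTER_CUBIC)
cv2.imwrite('pics/c4.png',c)
E
```

```text
F [ 0.13  0.02 -4.52  0.   -0.   -0.02] sd [0.35 0.7  0.56 0.04 0.02 0.02]
6.75 [ 0.5959 -0.0011  0.2564] [ 3.1414 -0.      0.2771] 0.05384328176792614
```

View pics/c4.png

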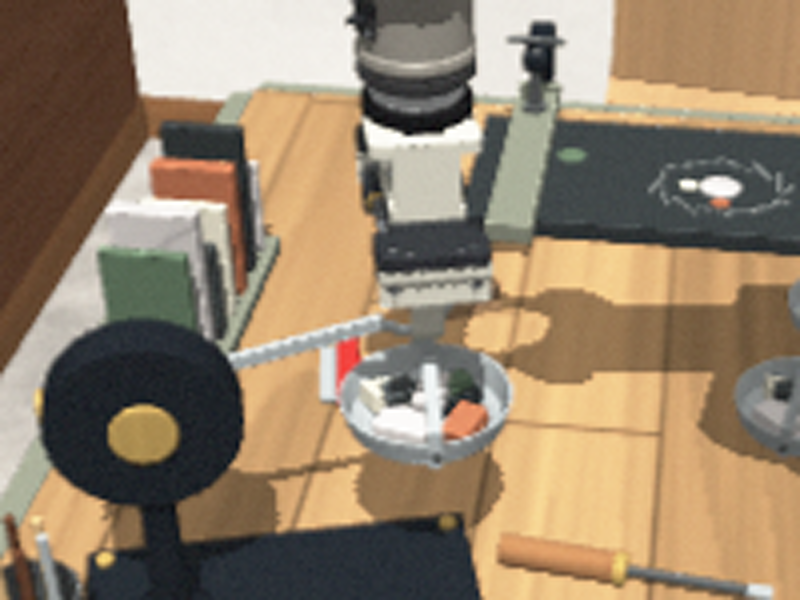

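The side view shows the pan under the hook end, with the finger hiding the hook and the pan clear of plate and drum. I'll lower it gently, first to just above the seat and then slowly.

>>> move_arm --deltas '[{"x":0,"y":0,"z":0.004,"wx":0,"wy":0,"wz":0,"hand":0.45},{"x":0,"y":0,"z":0.009,"wx":0,"wy":0,"wz":0,"hand":0.45},{"x":0,"y":0,"z":0.015,"wx":0,"wy":0,"wz":0,"hand":0.45},{"x":0,"y":0,"z":0.021,"wx":0,"wy":0,"wz":0,"hand":0.45},{"x":0,"y":0,"z":0.027,"wx":0,"wy":0,"wz":0,"hand":0.45},{"x":0,"y":0,"z":0.033,"wx":0,"wy":0,"wz":0,"hand":0.45},{"x":0,"y":0,"z":0.037,"wx":0,"wy":0,"wz":0,"hand":0.45},{"x":0,"y":0,"z":0.04,"wx":0,"wy":0,"wz":0,"hand":0.45}]'

```text
time: 7.8
tool_pos: [0.5962, -0.0009, 0.216]
tool_rot: [3.142, 0.0, 0.277]
contact_force: [0.0, -0.6, -5.7]
opening: 0.0538
```

>>> move_arm --deltas '[{"x":0,"y":0,"z":0.003,"wx":0,"wy":0,"wz":0,"hand":0.45},{"x":0,"y":0,"z":0.006,"wx":0,"wy":0,"wz":0,"hand":0.45},{"x":0,"y":0,"z":0.009,"wx":0,"wy":0,"wz":0,"hand":0.45},{"x":0,"y":0,"z":0.012,"wx":0,"wy":0,"wz":0,"hand":0.45},{"x":0,"y":0,"z":0.015,"wx":0,"wy":0,"wz":0,"hand":0.45},{"x":0,"y":0,"z":0.018,"wx":0,"wy":0,"wz":0,"hand":0.45},{"x":0,"y":0,"z":0.021,"wx":0,"wy":0,"wz":0,"hand":0.45},{"x":0,"y":0,"z":0.024,"wx":0,"wy":0,"wz":0,"hand":0.45}]'

```text
time: 8.8
tool_pos: [0.5962, -0.001, 0.1921]
tool_rot: [3.141, -0.0, 0.277]
contact_force: [-0.8, 0.7, -3.2]
opening: 0.0536
```

```bash
python3 avg.py 8
```

```text
F [-0.69 -0.56 -3.15 -0.05  0.12 -0.  ] sd [0.61 0.59 0.27 0.03 0.03 0.03]
9.2 [ 0.5962 -0.001   0.1923] [ 3.1414e+00 -1.0000e-04  2.7730e-01] 0.05360991787096299
```

This matches a 90 N/m spring: about 18 mm of dip takes about 2 N. Some 33–35 mm remain, so I keep easing down.

>>> move_arm --deltas '[{"x":0,"y":0,"z":0.003,"wx":0,"wy":0,"wz":0,"hand":0.45},{"x":0,"y":0,"z":0.006,"wx":0,"wy":0,"wz":0,"hand":0.45},{"x":0,"y":0,"z":0.009,"wx":0,"wy":0,"wz":0,"hand":0.45},{"x":0,"y":0,"z":0.012,"wx":0,"wy":0,"wz":0,"hand":0.45},{"x":0,"y":0,"z":0.015,"wx":0,"wy":0,"wz":0,"hand":0.45},{"x":0,"y":0,"z":0.018,"wx":0,"wy":0,"wz":0,"hand":0.45},{"x":0,"y":0,"z":0.021,"wx":0,"wy":0,"wz":0,"hand":0.45},{"x":0,"y":0,"z":0.024,"wx":0,"wy":0,"wz":0,"hand":0.45}]'

```text
time: 10.2
tool_pos: [0.5962, -0.0009, 0.1681]
tool_rot: [3.141, -0.0, 0.277]
contact_force: [-2.9, -1.5, -1.0]
opening: 0.0541
```

```bash
python3 avg.py 12
```

```text
F [-1.42 -0.87 -1.02 -0.09  0.2  -0.02] sd [0.52 0.39 0.46 0.02 0.04 0.02]
10.8 [ 0.5962 -0.0009  0.1683] [ 3.1415e+00 -1.0000e-04  2.7740e-01] 0.053196457601463465
```

There is a sideways force of about 1.7 N towards the hook's front, because the hook travels forward as it dips. I'll follow it by 3 mm while lowering.

>>> move_arm --deltas '[{"x":-0.001,"y":0,"z":0.001,"wx":0,"wy":0,"wz":0,"hand":0.45},{"x":-0.0015,"y":0,"z":0.003,"wx":0,"wy":0,"wz":0,"hand":0.45},{"x":-0.002,"y":0,"z":0.005,"wx":0,"wy":0,"wz":0,"hand":0.45},{"x":-0.0025,"y":0,"z":0.007,"wx":0,"wy":0,"wz":0,"hand":0.45},{"x":-0.003,"y":0,"z":0.009,"wx":0,"wy":0,"wz":0,"hand":0.45},{"x":-0.003,"y":0,"z":0.009,"wx":0,"wy":0,"wz":0,"hand":0.45}]'

```text
time: 11.55
tool_pos: [0.5931, -0.0018, 0.159]
tool_rot: [3.142, 0.0, 0.277]
contact_force: [1.0, 0.7, -0.3]
opening: 0.0536
```

```bash
python3 avg.py 16
```

```text
F [ 0.85  0.23 -0.21  0.02 -0.12  0.01] sd [0.38 0.46 0.53 0.03 0.05 0.03]
12.35 [ 0.5932 -0.0018  0.1592] [3.1416e+00 3.0000e-04 2.7740e-01] 0.05370567617340957
```

>>> move_arm --deltas '[{"x":0.0005,"y":0,"z":0.001,"wx":0,"wy":0,"wz":0,"hand":0.45},{"x":0.001,"y":0,"z":0.002,"wx":0,"wy":0,"wz":0,"hand":0.45},{"x":0.001,"y":0,"z":0.002,"wx":0,"wy":0,"wz":0,"hand":0.45}]'

```text
time: 12.72
tool_pos: [0.5936, -0.0016, 0.1568]
tool_rot: [-3.141, 0.002, 0.277]
contact_force: [-2.4, -0.5, -0.8]
opening: 0.0535
```

```bash
python3 avg.py 20
```

```text
F [-3.35 -0.87 -0.42 -0.12  0.44 -0.  ] sd [0.42 0.44 0.5  0.04 0.03 0.03]
13.72 [ 0.5942 -0.0014  0.1572] [ 3.1416 -0.      0.2773] 0.053663220672109505
```

The sideways force is hook friction holding the strip, at about 4 N/mm, so I back off 0.8 mm. Then I'll lower the grip to 3 N so any leftover load settles by damped slip.

>>> move_arm --deltas '[{"x":-0.0004,"y":0,"z":0.0005,"wx":0,"wy":0,"wz":0,"hand":0.45},{"x":-0.0008,"y":0,"z":0.001,"wx":0,"wy":0,"wz":0,"hand":0.45},{"x":-0.0008,"y":0,"z":0.001,"wx":0,"wy":0,"wz":0,"hand":0.45}]'

```text
time: 14.1
tool_pos: [0.5941, -0.0015, 0.1565]
tool_rot: [3.141, -0.002, 0.277]
contact_force: [1.4, 1.1, 0.9]
opening: 0.0535
```

```bash
python3 avg.py 20
```

```text
F [ 2.2   1.09  0.26  0.15 -0.31  0.  ] sd [0.47 0.54 0.54 0.04 0.06 0.04]
15.1 [ 0.5935 -0.0018  0.1562] [ 3.1414e+00 -1.0000e-04  2.7730e-01] 0.05377714276820762
```

>>> move_arm --deltas '[{"x":0.0003,"y":0,"z":-0.0005,"wx":0,"wy":0,"wz":0,"hand":0.45},{"x":0.0003,"y":0,"z":-0.0005,"wx":0,"wy":0,"wz":0,"hand":0.45}]' --grip_force 15

```text
time: 15.35
tool_pos: [0.5935, -0.0018, 0.1566]
tool_rot: [3.141, 0.001, 0.277]
contact_force: [0.6, -0.7, -0.3]
opening: 0.054
```

```bash
python3 avg.py 12
```

```text
F [ 0.29 -0.85 -0.11 -0.14 -0.04  0.  ] sd [0.73 0.71 0.41 0.05 0.05 0.03]
15.95 [ 0.5936 -0.0017  0.1566] [3.1415e+00 5.0000e-04 2.7730e-01] 0.054007079315517126
```

>>> move_arm --deltas '[{"x":0,"y":0,"z":0,"wx":0,"wy":0,"wz":0,"hand":0.5},{"x":0,"y":0,"z":0,"wx":0,"wy":0,"wz":0,"hand":0.5},{"x":0,"y":0,"z":0,"wx":0,"wy":0,"wz":0,"hand":0.5},{"x":0,"y":0,"z":0,"wx":0,"wy":0,"wz":0,"hand":0.5}]' --grip_force 3

```text
time: 16.45
tool_pos: [0.5937, -0.0016, 0.1567]
tool_rot: [3.141, 0.0, 0.277]
contact_force: [-0.5, -1.6, -0.8]
opening: 0.0541
```

```bash
python3 avg.py 6
```

```text
F [ 0.06 -1.21 -0.47 -0.22  0.06 -0.02] sd [0.57 0.29 0.38 0.04 0.01 0.03]
16.75 [ 0.5938 -0.0016  0.1567] [3.1415 0.     0.2774] 0.05397275026543181
```

Balanced to within noise (Fz −0.1 to −0.5 N). I'll open in small steps.

>>> move_arm --deltas '[{"x":0,"y":0,"z":0,"wx":0,"wy":0,"wz":0,"hand":0.59},{"x":0,"y":0,"z":0,"wx":0,"wy":0,"wz":0,"hand":0.6},{"x":0,"y":0,"z":0,"wx":0,"wy":0,"wz":0,"hand":0.62},{"x":0,"y":0,"z":0,"wx":0,"wy":0,"wz":0,"hand":0.66},{"x":0,"y":0,"z":0,"wx":0,"wy":0,"wz":0,"hand":0.75},{"x":0,"y":0,"z":0,"wx":0,"wy":0,"wz":0,"hand":0.85},{"x":0,"y":0,"z":0,"wx":0,"wy":0,"wz":0,"hand":0.85},{"x":0,"y":0,"z":0,"wx":0,"wy":0,"wz":0,"hand":0.85}]'

```text
time: 17.75
tool_pos: [0.5938, -0.0016, 0.1567]
tool_rot: [3.141, -0.0, 0.277]
contact_force: [-1.6, 0.1, -0.4]
opening: 0.0776
```

```bash
python3 avg.py 4; python3 - <<'E'
from h import *
a,p=snap('side','s5');b,w=snap('wrist','w5')
for X in [(.5935,-.0018,.198),(.5935,-.0018,.194)]:print(proj(w,X),proj(p,X))
c=cv2.resize(a[150:250,190:290],None,fx=4,fy=4,interpolation=cv2.INTER_CUBIC)
cv2.imwrite('pics/c5.png',np.hstack([c,b[:400,80:480]]))
E
```

```text
F [-0.   -0.2  -0.08  0.04  0.01  0.02] sd [0.34 0.57 0.47 0.02 0.01 0.02]
17.95 [ 0.5938 -0.0016  0.1567] [ 3.1415 -0.      0.2773] 0.07827440935437885
[278.65520987 297.55019016] [256.03544208 194.94221082]
[278.60702347 292.70026715] [256.06054655 196.02139166]
```

View pics/c5.png

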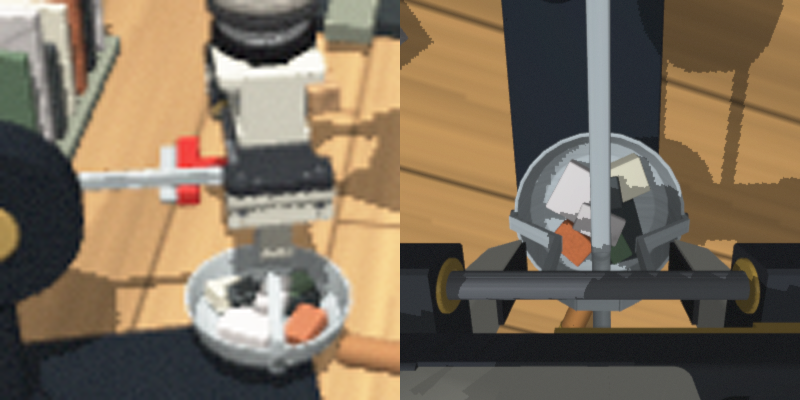

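The pan hangs level on the hook (arm at crop (150,180), pan at (270,310)), the fingers are clear of both legs and the wrist reads zero. I'll leave it hanging for over 2 s.

>>> move_arm --deltas '[{"x":0,"y":0,"z":0,"wx":0,"wy":0,"wz":0,"hand":0.85},{"x":0,"y":0,"z":0,"wx":0,"wy":0,"wz":0,"hand":0.85},{"x":0,"y":0,"z":0,"wx":0,"wy":0,"wz":0,"hand":0.85},{"x":0,"y":0,"z":0,"wx":0,"wy":0,"wz":0,"hand":0.85},{"x":0,"y":0,"z":0,"wx":0,"wy":0,"wz":0,"hand":0.85},{"x":0,"y":0,"z":0,"wx":0,"wy":0,"wz":0,"hand":0.85},{"x":0,"y":0,"z":0,"wx":0,"wy":0,"wz":0,"hand":0.85},{"x":0,"y":0,"z":0,"wx":0,"wy":0,"wz":0,"hand":0.85}]'

```text
time: 19.05
tool_pos: [0.5938, -0.0016, 0.1567]
tool_rot: [3.141, -0.0, 0.277]
contact_force: [-0.0, -0.2, -0.5]
opening: 0.0785
```

```bash
python3 avg.py 2; python3 - <<'E'
from h import *
b,w=snap('wrist','w6')
o=cv2.imread('pics/w5.png')
print(np.abs(o.astype(int)-b).max(2)[:320].mean(),(np.abs(o.astype(int)-b).max(2)>40)[:320].sum())
E
```

```text
F [ 0.11 -0.21 -0.52  0.   -0.   -0.01] sd [0.68 0.07 0.08 0.   0.01 0.03]
19.15 [ 0.5938 -0.0016  0.1567] [ 3.1415 -0.      0.2773] 0.07811779414568079
1.732421875 12
```

>>> move_arm --deltas '[{"x":0,"y":0,"z":0,"wx":0,"wy":0,"wz":0,"hand":0.85},{"x":0,"y":0,"z":0,"wx":0,"wy":0,"wz":0,"hand":0.85},{"x":0,"y":0,"z":0,"wx":0,"wy":0,"wz":0,"hand":0.85},{"x":0,"y":0,"z":0,"wx":0,"wy":0,"wz":0,"hand":0.85},{"x":0,"y":0,"z":0,"wx":0,"wy":0,"wz":0,"hand":0.85},{"x":0,"y":0,"z":0,"wx":0,"wy":0,"wz":0,"hand":0.85},{"x":0,"y":0,"z":0,"wx":0,"wy":0,"wz":0,"hand":0.85},{"x":0,"y":0,"z":0,"wx":0,"wy":0,"wz":0,"hand":0.85}]'

```text
time: 20.2
tool_pos: [0.5938, -0.0016, 0.1567]
tool_rot: [3.142, -0.0, 0.277]
contact_force: [-0.5, -0.7, 0.4]
opening: 0.078
```

```bash
python3 - <<'E'
from h import *
b,w=snap('wrist','w7');o=cv2.imread('pics/w6.png')
print(np.abs(o.astype(int)-b).max(2)[:320].mean(),(np.abs(o.astype(int)-b).max(2)>40)[:320].sum())
E
```

```text
1.6852734375 8
```

Unchanged pictures over more than 2 s show it at rest. I'll regrip in place, softly first, then firmly.

>>> move_arm --deltas '[{"x":0,"y":0,"z":0,"wx":0,"wy":0,"wz":0,"hand":0.75},{"x":0,"y":0,"z":0,"wx":0,"wy":0,"wz":0,"hand":0.68},{"x":0,"y":0,"z":0,"wx":0,"wy":0,"wz":0,"hand":0.62},{"x":0,"y":0,"z":0,"wx":0,"wy":0,"wz":0,"hand":0.59},{"x":0,"y":0,"z":0,"wx":0,"wy":0,"wz":0,"hand":0.55},{"x":0,"y":0,"z":0,"wx":0,"wy":0,"wz":0,"hand":0.5},{"x":0,"y":0,"z":0,"wx":0,"wy":0,"wz":0,"hand":0.45},{"x":0,"y":0,"z":0,"wx":0,"wy":0,"wz":0,"hand":0.45}]' --grip_force 4

```text
time: 21.25
tool_pos: [0.5938, -0.0018, 0.1567]
tool_rot: [3.141, -0.0, 0.277]
contact_force: [0.1, -1.6, 0.3]
opening: 0.054
```

>>> move_arm --deltas '[{"x":0,"y":0,"z":0,"wx":0,"wy":0,"wz":0,"hand":0.45},{"x":0,"y":0,"z":0,"wx":0,"wy":0,"wz":0,"hand":0.45},{"x":0,"y":0,"z":0,"wx":0,"wy":0,"wz":0,"hand":0.45},{"x":0,"y":0,"z":0,"wx":0,"wy":0,"wz":0,"hand":0.45}]' --grip_force 30

```text
time: 21.75
tool_pos: [0.5938, -0.0017, 0.1567]
tool_rot: [3.141, -0.0, 0.277]
contact_force: [0.5, -2.3, 1.1]
opening: 0.0536
```

```bash
python3 avg.py 8
```

```text
F [ 0.54 -2.24 -0.14 -0.29 -0.06  0.  ] sd [0.53 0.45 0.39 0.03 0.02 0.03]
22.15 [ 0.5938 -0.0016  0.1567] [ 3.1415 -0.      0.2774] 0.053595169400304885
```

Gripped. Now I lift slowly at 24 mm/s, the reverse of the descent.

>>> move_arm --deltas '[{"x":0,"y":0.0003,"z":-0.002,"wx":0,"wy":0,"wz":0,"hand":0.45},{"x":0,"y":0.0003,"z":-0.005,"wx":0,"wy":0,"wz":0,"hand":0.45},{"x":0,"y":0.0003,"z":-0.008,"wx":0,"wy":0,"wz":0,"hand":0.45},{"x":0,"y":0.0003,"z":-0.011,"wx":0,"wy":0,"wz":0,"hand":0.45},{"x":0,"y":0.0003,"z":-0.014,"wx":0,"wy":0,"wz":0,"hand":0.45},{"x":0,"y":0.0003,"z":-0.017,"wx":0,"wy":0,"wz":0,"hand":0.45},{"x":0,"y":0.0003,"z":-0.02,"wx":0,"wy":0,"wz":0,"hand":0.45},{"x":0,"y":0.0003,"z":-0.022,"wx":0,"wy":0,"wz":0,"hand":0.45}]'

```text
time: 23.15
tool_pos: [0.5939, -0.0017, 0.1789]
tool_rot: [-3.142, -0.0, 0.277]
contact_force: [-2.1, 0.2, -2.1]
opening: 0.0539
```

```bash
python3 avg.py 4
```

```text
F [-1.27  1.   -1.98  0.06  0.17  0.02] sd [0.38 0.47 0.3  0.03 0.04 0.01]
23.35 [ 0.594  -0.0017  0.1787] [-3.1416e+00 -4.0000e-04  2.7750e-01] 0.05355061328613185
```

>>> move_arm --deltas '[{"x":0,"y":0,"z":-0.002,"wx":0,"wy":0,"wz":0,"hand":0.45},{"x":0,"y":0,"z":-0.005,"wx":0,"wy":0,"wz":0,"hand":0.45},{"x":0,"y":0,"z":-0.008,"wx":0,"wy":0,"wz":0,"hand":0.45},{"x":0.0005,"y":0,"z":-0.011,"wx":0,"wy":0,"wz":0,"hand":0.45},{"x":0.0005,"y":0,"z":-0.014,"wx":0,"wy":0,"wz":0,"hand":0.45},{"x":0.001,"y":0,"z":-0.017,"wx":0,"wy":0,"wz":0,"hand":0.45},{"x":0.001,"y":0,"z":-0.02,"wx":0,"wy":0,"wz":0,"hand":0.45},{"x":0.001,"y":0,"z":-0.022,"wx":0,"wy":0,"wz":0,"hand":0.45}]'

```text
time: 24.35
tool_pos: [0.595, -0.0017, 0.2009]
tool_rot: [3.141, -0.0, 0.277]
contact_force: [0.2, -0.1, -3.7]
opening: 0.0536
```

>>> move_arm --deltas '[{"x":0,"y":0,"z":-0.002,"wx":0,"wy":0,"wz":0,"hand":0.45},{"x":0,"y":0,"z":-0.005,"wx":0,"wy":0,"wz":0,"hand":0.45},{"x":0.0005,"y":0,"z":-0.008,"wx":0,"wy":0,"wz":0,"hand":0.45},{"x":0.0005,"y":0,"z":-0.011,"wx":0,"wy":0,"wz":0,"hand":0.45},{"x":0.001,"y":0,"z":-0.014,"wx":0,"wy":0,"wz":0,"hand":0.45},{"x":0.001,"y":0,"z":-0.017,"wx":0,"wy":0,"wz":0,"hand":0.45},{"x":0.001,"y":0,"z":-0.02,"wx":0,"wy":0,"wz":0,"hand":0.45},{"x":0.001,"y":0,"z":-0.022,"wx":0,"wy":0,"wz":0,"hand":0.45}]'

```text
time: 25.35
tool_pos: [0.5957, -0.0014, 0.2229]
tool_rot: [3.141, 0.0, 0.277]
contact_force: [-0.1, -0.5, -4.9]
opening: 0.0536
```

```bash
python3 avg.py 4
```

```text
F [-0.32 -0.17 -5.16  0.03  0.01 -0.  ] sd [0.69 0.41 0.37 0.01 0.04 0.04]
25.55 [ 0.5957 -0.0014  0.2227] [3.1415e+00 1.0000e-04 2.7730e-01] 0.05353692052220265
```

Off the hook. I raise it clear of the tip and withdraw to the front.

>>> move_arm --deltas '[{"x":0,"y":0,"z":-0.01,"wx":0,"wy":0,"wz":0,"hand":0.45},{"x":0,"y":0,"z":-0.022,"wx":0,"wy":0,"wz":0,"hand":0.45},{"x":0,"y":0,"z":-0.035,"wx":0,"wy":0,"wz":0,"hand":0.45},{"x":0,"y":0,"z":-0.037,"wx":0,"wy":0,"wz":0,"hand":0.45},{"x":-0.015,"y":0,"z":-0.037,"wx":0,"wy":0,"wz":0,"hand":0.45},{"x":-0.035,"y":0,"z":-0.037,"wx":0,"wy":0,"wz":0,"hand":0.45},{"x":-0.06,"y":0,"z":-0.037,"wx":0,"wy":0,"wz":0,"hand":0.45},{"x":-0.085,"y":0,"z":-0.037,"wx":0,"wy":0,"wz":0,"hand":0.45}]'

```text
time: 26.55
tool_pos: [0.5131, -0.0248, 0.2596]
tool_rot: [3.142, 0.0, 0.277]
contact_force: [-0.4, -0.3, -5.4]
opening: 0.0538
```

```bash
python3 avg.py 1; python3 - <<'E'
from h import *
s=monitor.observe();x,y,z=s['tool_pos'];yaw=s['tool_rot'][2]
d=np.array([.476-x,.328-y]);print(d[0]*np.cos(yaw)+d[1]*np.sin(yaw),d[0]*np.sin(yaw)-d[1]*np.cos(yaw))
b=cv2.imread('pics/side0.png');q=viewer.camera_params('side')
h=cv2.cvtColor(b,cv2.COLOR_BGR2HSV);m=cv2.inRange(h,(18,60,150),(34,150,255));m[:,:235]=0;m[:,325:]=0;m[:295]=0;m[368:]=0
m=cv2.morphologyEx(m,cv2.MORPH_OPEN,np.ones((5,5)));c=max(cv2.findContours(m,0,1)[0],key=cv2.contourArea);M=cv2.moments(c);print(cv2.contourArea(c),onz(q,M['m10']/M['m00'],M['m01']/M['m00'],.018))
E
```

```text
F [-3.57 -0.15 -4.62 -0.09  0.83  0.01] sd [0. 0. 0. 0. 0. 0.]
26.6 [ 0.5103 -0.0252  0.2597] [-3.1413  0.0033  0.2773] 0.05385430356120161
0.06370376000764684 -0.34914673180582806
3599.5 [0.47691568 0.3303209  0.018     ]
```

The side view puts the board centre at (0.477, 0.330) and the top view at (0.474, 0.327), so they agree. I carry the pan over.

>>> move_arm --deltas '[{"x":0.003,"y":-0.015,"z":0,"wx":0,"wy":0,"wz":0,"hand":0.45},{"x":0.01,"y":-0.05,"z":0,"wx":0,"wy":0,"wz":0,"hand":0.45},{"x":0.018,"y":-0.1,"z":0,"wx":0,"wy":0,"wz":0,"hand":0.45},{"x":0.027,"y":-0.15,"z":0,"wx":0,"wy":0,"wz":0,"hand":0.45},{"x":0.037,"y":-0.2,"z":0,"wx":0,"wy":0,"wz":0,"hand":0.45},{"x":0.046,"y":-0.25,"z":0,"wx":0,"wy":0,"wz":0,"hand":0.45},{"x":0.055,"y":-0.3,"z":0,"wx":0,"wy":0,"wz":0,"hand":0.45},{"x":0.062,"y":-0.335,"z":0,"wx":0,"wy":0,"wz":0,"hand":0.45}]'

```text
time: 27.6
tool_pos: [0.481, 0.3178, 0.2595]
tool_rot: [-3.141, 0.0, 0.279]
contact_force: [1.3, -0.6, -5.2]
opening: 0.0538
```

>>> move_arm --deltas '[{"x":0.002,"y":-0.014,"z":0,"wx":0,"wy":0,"wz":0,"hand":0.45},{"x":0.002,"y":-0.014,"z":0.02,"wx":0,"wy":0,"wz":0,"hand":0.45},{"x":0.002,"y":-0.014,"z":0.05,"wx":0,"wy":0,"wz":0,"hand":0.45},{"x":0.002,"y":-0.014,"z":0.08,"wx":0,"wy":0,"wz":0,"hand":0.45},{"x":0.002,"y":-0.014,"z":0.1,"wx":0,"wy":0,"wz":0,"hand":0.45},{"x":0.002,"y":-0.014,"z":0.12,"wx":0,"wy":0,"wz":0,"hand":0.45},{"x":0.002,"y":-0.014,"z":0.13,"wx":0,"wy":0,"wz":0,"hand":0.45},{"x":0.002,"y":-0.014,"z":0.13,"wx":0,"wy":0,"wz":0,"hand":0.45}]'

```text
time: 28.6
tool_pos: [0.4798, 0.3283, 0.1292]
tool_rot: [3.141, 0.001, 0.277]
contact_force: [0.0, -0.4, -4.2]
opening: 0.0539
```

```bash
python3 avg.py 4;python3 - <<'E'
from h import *
a,p=snap('side','s8')
cv2.imwrite('pics/c8.png',cv2.resize(a[200:400,150:400],None,fx=3,fy=3))
E
```

```text
F [ 0.15 -0.11 -4.7   0.03 -0.01  0.  ] sd [0.11 0.36 0.58 0.02 0.05 0.02]
28.8 [0.4806 0.3288 0.1307] [-3.1414e+00 -1.9000e-03  2.7730e-01] 0.05384488026630283
```

View pics/c8.png

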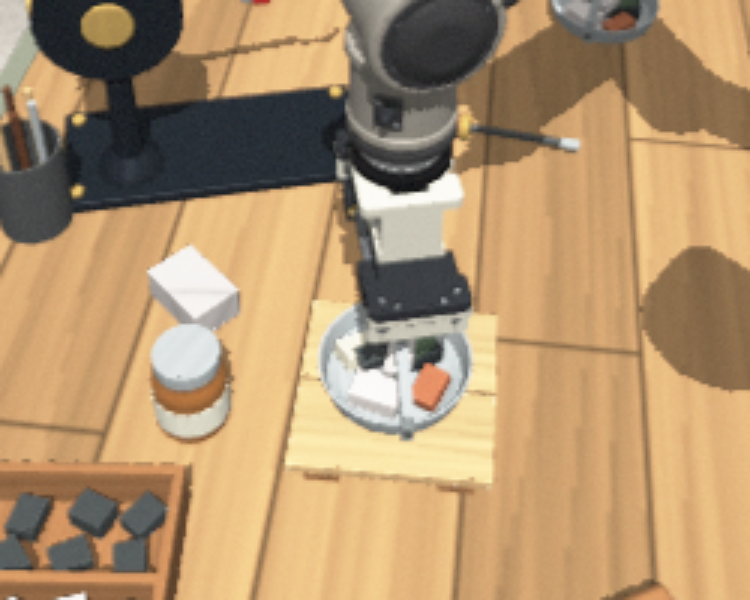

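The pan is over the board centre (pan (395,370), board (392,390) in the crop, pan still about 13 mm up). I set it down slowly.

>>> move_arm --deltas '[{"x":-0.003,"y":0,"z":0.004,"wx":0,"wy":0,"wz":0,"hand":0.45},{"x":-0.003,"y":0,"z":0.007,"wx":0,"wy":0,"wz":0,"hand":0.45},{"x":-0.003,"y":0,"z":0.009,"wx":0,"wy":0,"wz":0,"hand":0.45},{"x":-0.003,"y":0,"z":0.011,"wx":0,"wy":0,"wz":0,"hand":0.45},{"x":-0.003,"y":0,"z":0.0125,"wx":0,"wy":0,"wz":0,"hand":0.45},{"x":-0.003,"y":0,"z":0.0125,"wx":0,"wy":0,"wz":0,"hand":0.45}]'

```text
time: 29.6
tool_pos: [0.4775, 0.3278, 0.1188]
tool_rot: [-3.142, -0.002, 0.277]
contact_force: [-1.8, -3.6, 6.2]
opening: 0.0537
```

```bash
python3 avg.py 6
```

```text
F [-2.41 -2.33  5.95 -0.28  0.62  0.03] sd [0.87 0.51 0.43 0.03 0.03 0.02]
29.9 [0.4776 0.3278 0.1188] [-3.1415e+00 -1.8000e-03  2.7730e-01] 0.053863396755918
```

It is on the board with a slight push. I relax by 1 mm, release and retreat upward.

>>> move_arm --deltas '[{"x":0,"y":0,"z":-0.001,"wx":0,"wy":0,"wz":0,"hand":0.45},{"x":0,"y":0,"z":-0.001,"wx":0,"wy":0,"wz":0,"hand":0.5},{"x":0,"y":0,"z":-0.001,"wx":0,"wy":0,"wz":0,"hand":0.62},{"x":0,"y":0,"z":-0.001,"wx":0,"wy":0,"wz":0,"hand":0.7},{"x":0,"y":0,"z":-0.001,"wx":0,"wy":0,"wz":0,"hand":0.85},{"x":0,"y":0,"z":-0.001,"wx":0,"wy":0,"wz":0,"hand":1},{"x":0,"y":0,"z":-0.001,"wx":0,"wy":0,"wz":0,"hand":1},{"x":0,"y":0,"z":-0.001,"wx":0,"wy":0,"wz":0,"hand":1}]' --grip_force 10

```text
time: 30.9
tool_pos: [0.4771, 0.3278, 0.1181]
tool_rot: [3.142, 0.0, 0.277]
contact_force: [-0.3, -0.8, -0.4]
opening: 0.0914
```

>>> move_arm --deltas '[{"x":0,"y":0,"z":-0.01,"wx":0,"wy":0,"wz":0,"hand":1},{"x":0,"y":0,"z":-0.04,"wx":0,"wy":0,"wz":0,"hand":1},{"x":0,"y":0,"z":-0.08,"wx":0,"wy":0,"wz":0,"hand":1},{"x":0,"y":0,"z":-0.13,"wx":0,"wy":0,"wz":0,"hand":1},{"x":-0.03,"y":0,"z":-0.16,"wx":0,"wy":0,"wz":0,"hand":1},{"x":-0.07,"y":0,"z":-0.16,"wx":0,"wy":0,"wz":0,"hand":1},{"x":-0.1,"y":0,"z":-0.16,"wx":0,"wy":0,"wz":0,"hand":1},{"x":-0.1,"y":0,"z":-0.16,"wx":0,"wy":0,"wz":0,"hand":1}]'

```text
time: 31.9
tool_pos: [0.3796, 0.3002, 0.2796]
tool_rot: [-3.141, -0.002, 0.278]
contact_force: [0.9, 0.1, 0.3]
opening: 0.0917
```

```bash
python3 avg.py 3;python3 - <<'E'
from h import *
a,p=snap('side','s9');o=cv2.imread('pics/side0.png')
c=lambda im:im[130:400,150:400]
cv2.imwrite('pics/c9.png',cv2.resize(np.hstack([c(o),c(a)]),None,fx=1.6,fy=1.6))
E
```

```text
F [ 0.1  -0.57 -0.17 -0.   -0.    0.02] sd [0.34 0.22 0.31 0.02 0.   0.03]
32.05 [0.3817 0.3006 0.2787] [-3.1415e+00 -1.3000e-03  2.7730e-01] 0.09193896522473369
```

View pics/c9.png

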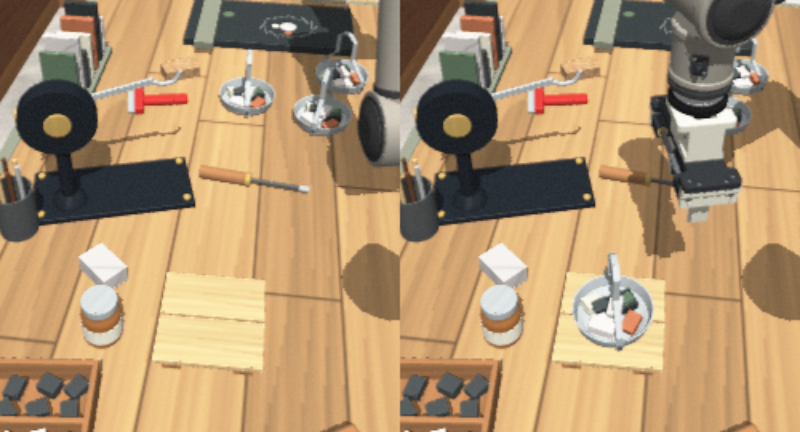

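Before and after crops: the pan stands upright on the board (pan (612,312), board centre about (610,320)), the balance arm is back at its starting pixels and the visible bystanders are unmoved. Handing in.

```bash
python3 -c "
from h import *
robot.hand_in()"
```

```text
the job is handed in; nothing more can be done
```

The pan was weighed on the hook and now stands released on the board. I handed the job in at about 32 s of the 72 s allowed; no verdict was reported.

- **Weighing:** I took the pan farthest from the base by its bow. The wrist read about 5.2 N, or roughly 0.53 kg. I eased it down about 53 mm until the wrist read roughly zero, then let go. It hung for over 2 s with no visible change between wrist pictures.
- **Taking off and placing:** I regripped it, lifted it off at about 24 mm/s and stood it near the middle of the board. I pressed about 6 N on touching down there, then eased off before releasing.
- **Last checks:** The final picture shows the pan upright near the board's centre and the balance arm back where it started. The chisel, block, jar, scraper and cork block look unmoved, and the wrist force reads about zero.
- **What differed:** Friction at the hook gave sideways forces of up to about 3.5 N while seating the bow. I reduced these before letting go. My first move call was refused for missing keys and nothing moved.

I could not measure the balance arm's angle or speed directly. I judged both only from the pictures, the wrist force and the slow moves.

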